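# Gauge the label printer's head gap and press on its knob

## Task

Take the flat gap gauge from its wooden stand, slide its blade down into the slot on the label printer's deck until the shoulder rests on the deck, and leave it standing there. Then pick up the loose black knob with the nose, turn it so that its flat (on the nose side) matches the flat of the D-shaft, push it down the shaft fully home against the spring washer, and finish still holding the knob and keeping it pressed down. Leave the other things on the counter where they are.

Things in the scene. Friction and masses are not known exactly. Their poses are not given: they have to be found in the camera images.
- printer: Label printer fixed on the counter: grey service deck 160 (x) by 190 mm (y), its top 90 mm above the counter; origin at counter level under the deck's centre. Black roll housing 145 mm high on its +y side (own y 95 to 210 mm). The deck bears the gap slot and, 90 mm from it in +y, the D-shaft with its spring washer.
- slot (a point): Middle of the gap slot's mouth, level with the deck top. Opening 7.5 mm along own x, 26.5 mm along own y, 42 mm deep, straight down, with a small chamfer. Axes are the printer's; z up.
- gauge: Gap gauge, upright in the stand: steel blade 5 (own x) x 24 (y) x 35 mm long, tip tapered, under an aluminium handle 14 (x) x 40 (y) x 45 mm tall. Origin: middle of the blade tip, z up; shoulder (handle's underside) at z = 35, top at 80 mm. Same after a half turn. Home: shoulder on the deck, tip 35 mm below the slot mouth. About 90 g.
- stand: Wooden block fixed to the counter, 70 (x) x 80 (y) x 45 mm high; the gauge stands in its central slot, 35 mm deep, shoulder on its top. Origin at the centre of its underside; the gauge's axes start parallel to its own.
- knob: Loose black knob, upright on the counter, about 50 g. Origin on its axis at the underside. Round body 39 mm across, z 0 to 22 mm; on it a bar grip 34 (own x) x 12 mm (y), z 22 to 48; a pointed nose on the bar's +x end reaches x = 27 mm (z 22 to 36). D bore from below, 18 mm deep, 18.4 mm across, its flat 4.7 mm from the axis on the +x (nose) side.
- knob_nose (a point): Tip of the knob's nose, at x = 27 mm, z = 30 mm in the knob's frame.
- shaft_tip (a point): Top centre of the upright steel D-shaft, 21.5 mm above the deck. 16 mm across, flat 3.5 mm from the axis on own +x side, top 2.5 mm tapered; stiff to turn (0.25 N m). The knob goes on when its +x (nose) lies along this +x within 0.15 rad; clearance 1.2 mm all round. The knob's origin meets the washer 11.5 mm below this point, is home 16.5 mm below.
- washer (a joint): Travel of the spring washer, a steel ring 34 mm across round the shaft's foot: 0 = up (top 10 mm above the deck), 0.005 m = fully pressed, on its stop. It pushes back with 4 N at first, 9 N fully pressed; let go, it lifts the knob again.
- label_roll: Bystander, leave alone: white paper label roll, 60 mm across, 50 mm high, standing on end; origin at the middle of its underside.
- tape_roll: Bystander, leave alone: cardboard-brown tape roll, 68 mm across, 18 mm high, lying flat; origin at the middle of its underside.
- jar: Bystander, leave alone: glass jar with lid, 60 mm across, 75 mm high; origin at the middle of its underside.
- screwdriver: Bystander, leave alone: screwdriver lying on the table, its long axis is x; origin at the middle of its underside as it lies.
- mug: Bystander, leave alone: white mug, 76 mm across, 90 mm high; origin at the middle of its underside.
- bulb_box: Bystander, leave alone: cardboard box, 70 x 130 x 90 mm; origin at the middle of its underside.
Mind the look-alikes: they are no part of the job. Several things have the shape of the gauge; the one meant has the colours described above.

How it is judged:
By the outcome, as a careful person would: the job done as asked, in the order asked, and still so for the second after the job is handed in, while the arm keeps its last pose, push and grip.
It also fails if it takes over 58 s, if anything falls off the work surface, if the arm or the gripper's body presses on something with over 40 N, if the wrist force passes 120 N, or if a joint passes its speed limit or range.

## Robot

A 7-joint arm with a two-finger parallel gripper is mounted at the origin on the work surface. World frame = base frame: x ahead of the robot, y to its left, z up, the work surface at z = 0. Lengths are in m, angles in rad, forces in N, time in s.
With the tool pointing down it reaches from about 0.425 to 0.875 m from the base axis. Payload 4.7 kg.
Tool frame: the origin (TCP) lies at the very end of the fingers, on their centre line; the grasp point (between the pads) lies 19 mm behind it; z points along the fingers, y is the line along which they close (so a half turn about z gives the same grasp; the last joint's range is limited). The gripper opens to 85 mm and grips with 20 to 120 N. Pads are 22 mm wide; open, the fingers measure 114 mm over their backs; the gripper's body (76 mm by 85 mm) begins 54 mm behind the grasp point. The pads swing forward as they close: fully open they stand 13 mm farther back than shut.
Start: joints at [1.134, 0.321, -0.07, 1.45, 0.023, 1.371, -0.057], TCP at [0.283, -0.585, 0.231] pointing down, gripper open.
Joint ranges: [-2.86, 2.86], [-0.3, 2.09], [-1.38, 1.24], [0.06, 2.45], [-1.56, 4.7], [0.09, 2.05], [-2.69, 2.69]. Speed limits (rad/s): [2.57, 2.57, 3.14, 3.14, 3.14, 3.14, 3.14].

## Interface

Orientations are given as a unit quaternion [w, x, y, z].
In Python, from rig import observe, camera, camera_params, finish_job gives the robot as it stands.
- The arm moves only by the shell command python3 -m creep 'ROWS' [FORCE]. ROWS is JSON, a list of rows, each a list of 3 entries, a list of its own where there are three numbers: the shift along the world's x, y, z in units of 0.3 m (1.0 is 0.3 m), then the turn, a rotation vector about the world's x, y, z in units of pi/2 rad (1.0 is pi/2 rad), then the opening, from 0 (shut) to 1 (fully open). In form: [[[dx, dy, dz], [rx, ry, rz], hand], ...]. A call has 1 to 10 rows; each row is the pose to reach, as a shift and turn from the pose commanded when the call began; what a row does not reach only later rows make up. A row lasts 1/8 s, in which the tool goes at most 62.5 mm and 10.7 degrees, less where a joint would pass 70% of its speed; a pose out of reach is approached as far as the arm can. A call with a number of a shift or a turn outside -1 to 1 is refused whole. A call with a gripper value outside its range is refused whole. The fingers move at their own pace and stop on an object; FORCE is the grip in N (left out, the last holds). Time passes only in rows, so rows that repeat a pose let the fingers close. It gives the time, the measured TCP pose, the force, the opening and the grip force at its end, in the units of the state.
- observe(): the state, without advancing time (a new reading comes with each control period).
- camera(name): name is "scene" or "side" or "wrist"; returns the picture (384x512x3 uint8, blue, green, red); there is no depth.
- camera_params(name): a dict with "vfov" (degrees; the focal length in pixels is half the picture's height over the tangent of half this angle, whatever the lens; pixels are square), "cx", "cy" (the principal point, pixels), "extrinsics" (4x4, takes a point from world to camera coordinates). Camera axes: x right, y down, z forward; pixel columns grow to the right and rows downward; lengths in m; the calibration is good to about 2 mm. A picture is of the moment at which its call begins: read the wrist's pose just before it. camera_params takes no time and is no camera call; for the wrist camera it gives the pose at the moment of the call.
- finish_job(): hands the job in; it is judged then, once.
The state is a dict: "t": time; "qpos": joint angles; "joint_velocities": joint speeds; "tau": joint torques, N m; "tcp_pos": TCP position; "orientation": TCP orientation; "wrist_force": force on the tool from outside, world axes, zero at the start; "wrist_torque": the same for the moment, N m; "width": finger opening in m; "grip_force": force on a finger pad.
Only numpy, scipy, OpenCV 4.12 (cv2) and the standard library are available. Lean on these libraries where they do the work, as an engineer would, in place of code of your own. Each camera call takes 0.05 s, during which the arm holds its last target. There are 200 camera calls.

## Working session

There is one attempt and no reset: what is moved stays moved. The work goes in short steps, Python scripts to look and compute and a shell command to move; the robot and the scene stay as the last step left them, time stands still between calls to the robot, and variables do not carry over. Pictures are saved under pics/ and viewed, at most 10 in all, crops included, and the job is handed in when it is done.

```bash
mkdir -p pics; ls; python3 - <<'E'
from rig import *
import cv2,numpy as np
s=observe();print(s)
a=[camera(n) for n in("scene","side")]
for n in("scene","side","wrist"):
    p=camera_params(n);print(n,p['vfov'],p['cx'],p['cy'],np.round(p['extrinsics'],4).tolist(), {k for k in p})
for n,i in zip(("scene","side"),a): cv2.imwrite(f'pics/{n}0.png',i)
cv2.imwrite('pics/both0.png',cv2.resize(np.vstack(a),None,fx=.78,fy=.78))
E
```

```text
pics
{'t': 0.0, 'qpos': array([ 1.13412486,  0.32181184, -0.07008574,  1.45166167,  0.02258964,
        1.37081858, -0.05685857]), 'joint_velocities': array([ 0.00061789, -0.00011844,  0.0004921 , -0.00030691,  0.00070339,
       -0.00066495, -0.00086783]), 'tau': array([ 5.51092780e-04, -4.93570876e+01, -3.81843941e-01, -3.14333653e+01,
        1.31444822e-02,  1.13332437e-02,  1.84655295e-05]), 'tcp_pos': array([ 0.28290317, -0.58460627,  0.23023746]), 'orientation': array([-9.21150638e-04,  9.74699640e-01,  2.23516660e-01, -2.56719758e-04]), 'wrist_force': array([ 0.34752063, -0.04094043,  0.35352822]), 'wrist_torque': array([ 0.02060952,  0.01804951, -0.02394827]), 'grip_force': 0.0, 'width': 0.08529748210591341}
scene 48.12391891031434 250.8713339278362 187.6928105631888 [[0.2133, 0.977, -0.0037, -0.0909], [0.6341, -0.1413, -0.7603, -0.2802], [-0.7433, 0.1598, -0.6496, 1.6378], [0.0, 0.0, 0.0, 1.0]] {'vfov', 'cx', 'cy', 'extrinsics'}
side 55.47125411441113 256.8895156225492 192.64249854009833 [[-0.9992, -0.0348, -0.0215, 0.5638], [-0.0008, 0.5425, -0.8401, 0.1033], [0.0408, -0.8393, -0.5421, 1.2423], [0.0, 0.0, 0.0, 1.0]] {'vfov', 'cx', 'cy', 'extrinsics'}
wrist 66.98145099523065 247.99651979193678 186.3541690913573 [[0.4359, -0.9, -0.0012, -0.6499], [-0.8516, -0.4129, 0.3228, -0.0423], [-0.291, -0.1397, -0.9465, 0.3821], [0.0, 0.0, 0.0, 1.0]] {'vfov', 'cx', 'cy', 'extrinsics'}
```

View pics/both0.png

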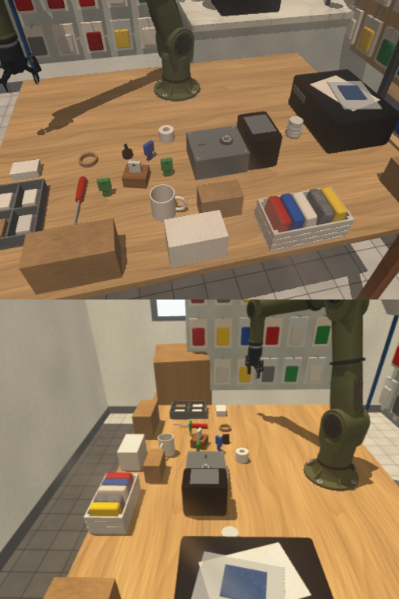

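The scene view shows the deck with the D-shaft at about (291,178) and the stand at (173,222). The black knob is probably at (163,195). There are blue and green gauge look-alikes at (191,192), (213,212) and (133,238). I'll enlarge this area.

```bash
python3 - <<'E'
import cv2,numpy as np
a=cv2.imread('pics/scene0.png')[145:265,110:360]
b=cv2.imread('pics/side0.png')[140:280,190:350]
cv2.imwrite('pics/c1.png',cv2.resize(a,None,fx=3.2,fy=3.2,interpolation=cv2.INTER_CUBIC))
cv2.imwrite('pics/c2.png',cv2.resize(b,None,fx=4,fy=4,interpolation=cv2.INTER_CUBIC))
E
```

```text
(no output)
```

View pics/c1.png

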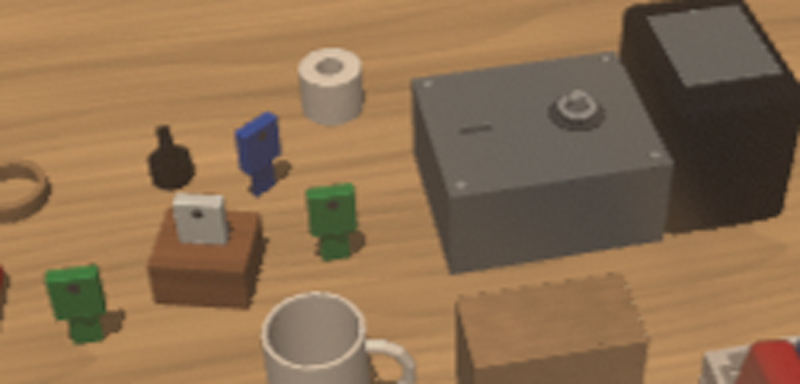

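View pics/c2.png

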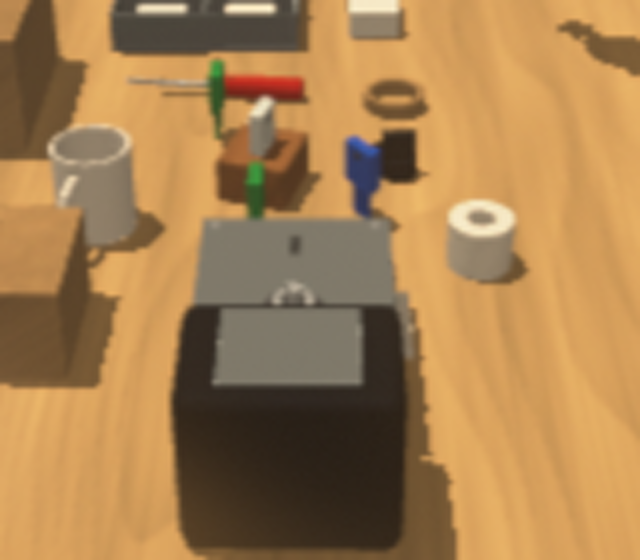

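Candidates for the gauge (scene pixels):
- **Silver, in the wooden stand:** (172,213). Its aluminium and steel colour and the stand match the description, so this is the one meant. The crop confirms it.
- **Blue:** (191,191), a look-alike.
- **Green:** (214,212) and (134,238), look-alikes.

Next I'll get rough positions of everything by casting rays.

```bash
cat > h.py <<'E'
from rig import *
import cv2,numpy as np
def ray(p,uv):
    f=192/np.tan(np.radians(p['vfov']/2));E=np.array(p['extrinsics'])
    d=np.array([(uv[0]-p['cx'])/f,(uv[1]-p['cy'])/f,1.]);R=E[:3,:3]
    return -R.T@E[:3,3],R.T@d
def plane(p,uv,z):
    c,d=ray(p,uv);return c+d*(z-c[2])/d[2]
def proj(p,X):
    f=192/np.tan(np.radians(p['vfov']/2));E=np.array(p['extrinsics'])
    q=E[:3,:3]@np.asarray(X)+E[:3,3];return q[:2]/q[2]*f+[p['cx'],p['cy']]
E
python3 - <<'E'
from h import *
np.set_printoptions(precision=4,suppress=True)
p=camera_params('scene');q=camera_params('side')
def s(n,x,y,z):print(n,plane(p,(110+x/3.2,145+y/3.2),z))
def t(n,x,y,z):print(n,'side',plane(q,(190+x/4,140+y/4),z))
for k in((428,84),(606,58),(655,155),(461,184)):s('screw',*k,.09)
s('slotL',461,131,.09);s('slotR',493,127,.09);s('shaft',577,102,.1115)
t('slot',295,244,.09);t('shaft',294,293,.1115)
for k in((175,197),(227,197)):s('gaugetop',*k,.09)
t('gauge',263,103,.09)
for k in((164,209),(262,213),(248,280),(150,267)):s('stand',*k,.045)
for k in((218,165),(262,178),(308,133)):t('stand',*k,.045)
s('knob base',171,168,.015);s('knobtop',164,130,.048);t('knobtop',399,133,.048)
s('blue',259,120,.08);t('blue',362,142,.08)
s('green',331,190,.08);s('roll',330,65,.05);s('mug',315,310,.09)
E
```

```text
screw [ 0.4692 -0.0298  0.09  ]
screw [0.4671 0.1362 0.09  ]
screw [0.6044 0.1364 0.09  ]
screw [ 0.6042 -0.03    0.09  ]
slotL [ 0.5388 -0.0153  0.09  ]
slotR [0.5395 0.0126 0.09  ]
shaft [0.5477 0.0839 0.1115]
slot side [0.5394 0.001  0.09  ]
shaft side [0.5381 0.0996 0.1115]
gaugetop [ 0.5691 -0.2596  0.09  ]
gaugetop [ 0.5782 -0.2184  0.09  ]
gauge side [ 0.5752 -0.2431  0.09  ]
stand [ 0.5321 -0.2725  0.045 ]
stand [ 0.5551 -0.1917  0.045 ]
stand [ 0.6305 -0.2113  0.045 ]
stand [ 0.5987 -0.2876  0.045 ]
stand side [ 0.6182 -0.201   0.045 ]
stand side [ 0.5747 -0.177   0.045 ]
stand side [ 0.532  -0.2629  0.045 ]
knob base [ 0.4458 -0.2653  0.015 ]
knobtop [ 0.4306 -0.2662  0.048 ]
knobtop side [ 0.4415 -0.2574  0.048 ]
blue [ 0.4743 -0.182   0.08  ]
blue side [ 0.4801 -0.1847  0.08  ]
green [ 0.5774 -0.1339  0.08  ]
roll [ 0.3705 -0.1056  0.05  ]
mug [ 0.7156 -0.166   0.09  ]
```

```bash
python3 -m creep '[[[0.79,0.9,0.17],[0,0,0.55],1],[[0.79,0.9,0.17],[0,0,0.55],1],[[0.79,0.9,0.17],[0,0,0.55],1],[[0.79,0.9,0.17],[0,0,0.55],1],[[0.79,0.9,0.17],[0,0,0.55],1],[[0.79,0.9,0.17],[0,0,0.55],1],[[0.79,0.9,0.17],[0,0,0.55],1],[[0.79,0.9,0.17],[0,0,0.55],1],[[0.79,0.9,0.17],[0,0,0.55],1]]'
python3 - <<'E'
from h import *
import pickle
p=camera_params('wrist');a=camera('wrist');q=camera_params('wrist')
print(abs(p['extrinsics']-q['extrinsics']).max(),observe()['t'],observe()['tcp_pos'],observe()['wrist_force'])
cv2.imwrite('pics/w1.png',a);pickle.dump(p,open('w1.pkl','wb'))
E
```

```text
t: 1.23
tcp_pos: [0.5188, -0.3168, 0.2818]
orientation: [-0.0, 0.793, 0.61, -0.001]
wrist_force: [-0.4, -0.1, -0.3]
width: 0.0853
grip_force: 0.0
0.0002549025863170379 1.275 [ 0.51894244 -0.31675842  0.28190119] [ 1.10821844 -0.70409608  0.82085029]
```

View pics/w1.png

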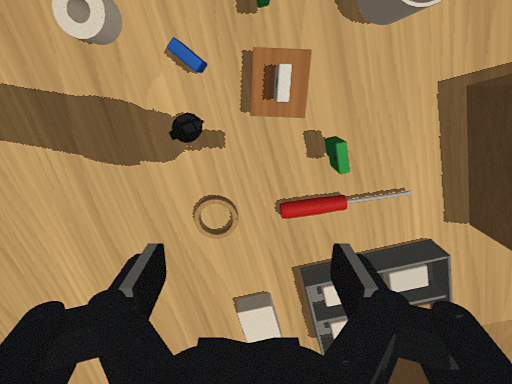

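The wrist view shows the silver gauge in its stand at (284,83) and the knob at (186,128). The blue gauge is at (187,55) and a green one at (338,155). Now I'll measure the gauge and stand.

```bash
python3 - <<'E'
from h import *
import pickle
np.set_printoptions(precision=4,suppress=True)
p=pickle.load(open('w1.pkl','rb'));a=cv2.imread('pics/w1.png')
hsv=cv2.cvtColor(a,cv2.COLOR_BGR2HSV)
def rect(m,x0,y0,x1,y1,z,n):
    k=np.zeros_like(m);k[y0:y1,x0:x1]=m[y0:y1,x0:x1]
    cs,_=cv2.findContours(k,0,2);c=max(cs,key=cv2.contourArea)
    P=np.array([plane(p,u,z)[:2] for u in c[:,0].astype(float)],np.float32)
    r=cv2.minAreaRect(P);b=cv2.boxPoints(r);print(n,cv2.contourArea(c),r,'\n',b, cv2.minAreaRect(c));return c
m=((hsv[...,1]<70)&(hsv[...,2]>130)).astype(np.uint8)
rect(m,255,50,310,115,.09,'gauge')
print(a[83,265:300].tolist())
m=((hsv[...,1]>130)&(hsv[...,2]<150)&(hsv[...,0]<13)).astype(np.uint8)
rect(m,245,40,320,125,.045,'stand')
k=(hsv[...,2]<60).astype(np.uint8)
c=rect(k,160,105,212,150,.02,'knob')
cr=a[100:155,155:235];cr=np.clip(cr.astype(float)*3,0,255).astype(np.uint8)
cr2=a[40:130,235:325]
cv2.imwrite('pics/k1.png',np.hstack([cv2.resize(cr,(400,275),interpolation=2),cv2.resize(cr2,(275,275),interpolation=2)]))
E
```

```text
gauge 436.5 ((0.5792707800865173, -0.24239040911197662), (0.03844200819730759, 0.013973706401884556), 73.17740631103516) 
 [[ 0.567  -0.2588]
 [ 0.5804 -0.2628]
 [ 0.5915 -0.226 ]
 [ 0.5781 -0.222 ]] ((283.7677001953125, 82.48451232910156), (12.90468692779541, 37.84931564331055), 3.814074993133545)
[[36, 57, 87], [25, 53, 85], [33, 54, 87], [31, 57, 87], [30, 53, 85], [25, 49, 77], [30, 55, 82], [28, 52, 80], [20, 46, 77], [67, 79, 92], [77, 87, 90], [47, 50, 54], [79, 90, 93], [147, 161, 169], [185, 201, 207], [192, 208, 213], [192, 207, 214], [192, 207, 214], [190, 207, 213], [189, 206, 212], [190, 205, 213], [191, 207, 214], [193, 210, 215], [199, 214, 218], [196, 209, 212], [150, 167, 185], [41, 91, 148], [53, 101, 156], [60, 102, 158], [61, 104, 159], [58, 106, 159], [58, 106, 158], [56, 101, 155], [59, 103, 155], [52, 94, 150]]
stand 19.0 ((0.5682306289672852, -0.233054518699646), (0.009223691187798977, 0.009861568920314312), 75.16400909423828) 
 [[ 0.5623 -0.2363]
 [ 0.5718 -0.2388]
 [ 0.5742 -0.2299]
 [ 0.5646 -0.2273]] ((269.0, 78.0), (8.0, 8.0), 90.0)
knob 682.0 ((0.4439062476158142, -0.267209529876709), (0.044500987976789474, 0.0393863320350647), 49.020023345947266) 
 [[ 0.4144 -0.2711]
 [ 0.4442 -0.2969]
 [ 0.4734 -0.2633]
 [ 0.4436 -0.2375]] ((186.0028076171875, 127.15448760986328), (30.95566177368164, 29.381641387939453), 12.994616508483887)
```

View pics/k1.png

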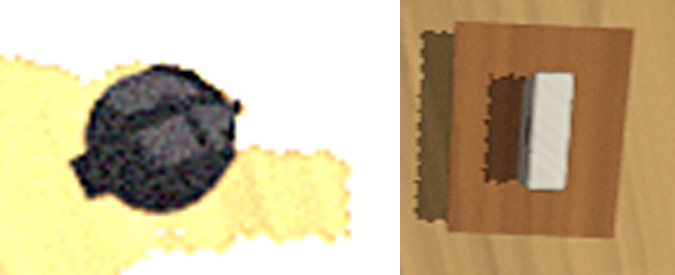

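The close crop confirms the silver gauge in the wooden stand. The knob's bar runs from lower-left, where it ends blunt, to upper-right, where there is a small point. I'll move above the gauge and refine from there.

```bash
python3 -m creep '[[[0.2,0.25,-0.4],[0,0,-0.016],1],[[0.2,0.25,-0.4],[0,0,-0.016],1],[[0.2,0.25,-0.4],[0,0,-0.016],1],[[0.2,0.25,-0.4],[0,0,-0.016],1],[[0.2,0.25,-0.4],[0,0,-0.016],1]]'
cat > g.py <<'E'
from h import *
np.set_printoptions(precision=4,suppress=True)
def rect(p,m,box,z,n):
    x0,y0,x1,y1=box;k=np.zeros_like(m);k[y0:y1,x0:x1]=m[y0:y1,x0:x1]
    cs,_=cv2.findContours(k,0,2);c=max(cs,key=cv2.contourArea)
    P=np.array([plane(p,u,z)[:2] for u in c[:,0].astype(float)],np.float32)
    print(n,cv2.contourArea(c),cv2.boundingRect(c),cv2.minAreaRect(P));return c
def snap(n):
    p=camera_params('wrist');a=camera('wrist');cv2.imwrite(f'pics/{n}.png',a)
    s=observe();print(s['t'],s['tcp_pos'],'tooly',2*np.arctan2(*s['orientation'][[2,1]])-np.pi/2,s['wrist_force']);return p,a,cv2.cvtColor(a,cv2.COLOR_BGR2HSV)
E
python3 - <<'E'
from g import *
p,a,h=snap('w2')
u=proj(p,(.5793,-.2424,.09));print(u)
m=((h[...,1]<70)&(h[...,2]>140)).astype(np.uint8)
rect(p,m,(int(u[0])-50,int(u[1])-75,int(u[0])+50,int(u[1])+75),.09,'g')
E
```

```text
t: 1.9
tcp_pos: [0.5803, -0.2429, 0.1644]
orientation: [0.002, 0.8, 0.6, 0.0]
wrist_force: [0.2, -0.1, 0.7]
width: 0.0853
grip_force: 0.0
1.95 [ 0.5804 -0.243   0.1647] tooly -0.28438381325745743 [-0.4777 -0.1651  0.5508]
[245.5203 195.802 ]
g 161.0 (237, 205, 17, 14) ((0.5749782919883728, -0.2555272579193115), (0.011620043776929379, 0.01321096159517765), 73.67333221435547)
```

```bash
python3 - <<'E'
import cv2,numpy as np
a=cv2.imread('pics/w2.png');cv2.imwrite('pics/w2b.png',a[40:300])
h=cv2.cvtColor(a,cv2.COLOR_BGR2HSV);print(h[150,200:290:4].tolist(),h[180,200:290:4].tolist())
E
```

```text
[[15, 135, 119], [17, 131, 111], [14, 160, 145], [14, 159, 164], [14, 161, 166], [14, 161, 162], [14, 162, 161], [15, 155, 169], [13, 152, 161], [14, 163, 155], [14, 156, 163], [14, 154, 159], [14, 160, 164], [14, 160, 163], [14, 162, 161], [14, 159, 165], [14, 161, 166], [14, 164, 160], [14, 160, 155], [14, 162, 151], [14, 163, 152], [16, 139, 178], [19, 120, 202]] [[18, 133, 163], [17, 136, 114], [17, 136, 111], [13, 162, 85], [14, 165, 91], [13, 173, 90], [11, 142, 88], [14, 165, 94], [12, 140, 89], [11, 145, 86], [20, 35, 133], [16, 34, 127], [19, 34, 128], [20, 30, 128], [14, 161, 90], [12, 146, 91], [12, 161, 84], [15, 162, 165], [13, 159, 156], [14, 162, 151], [13, 159, 157], [18, 120, 204], [18, 121, 194]]
```

View pics/w2b.png

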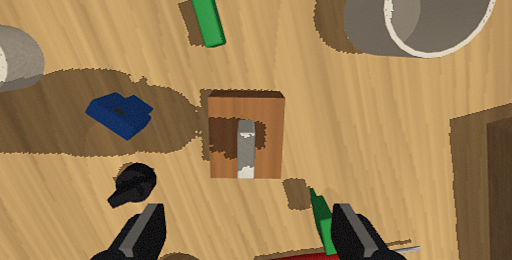

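The wrist view shows the gauge top at (246,190) in full-frame pixels, partly shaded, and the knob at (135,222). I'll re-mask for shade.

```bash
python3 - <<'E'
from g import *
p=camera_params('wrist');a=cv2.imread('pics/w2.png');h=cv2.cvtColor(a,cv2.COLOR_BGR2HSV)
m=((h[...,1]<75)&(h[...,2]>100)).astype(np.uint8)
c=rect(p,m,(215,140,285,230),.09,'g')
print(cv2.minAreaRect(c)); print([np.flatnonzero(m[r,215:285])[[0,-1]]+215 for r in range(162,218,5)])
E
```

```text
g 926.0 (237, 160, 18, 59) ((0.5808699131011963, -0.23789098858833313), (0.04934979975223541, 0.013719456270337105), 73.01741790771484)
((245.5, 189.0), (58.0, 17.0), 90.0)
[array([239, 253]), array([238, 254]), array([237, 254]), array([237, 254]), array([237, 254]), array([237, 254]), array([237, 254]), array([237, 254]), array([238, 253]), array([238, 253]), array([237, 253]), array([237, 253])]
```

```bash
python3 -m creep '[[[-0.003,0.002,-0.2],[0,0,-0.006],1],[[-0.003,0.002,-0.365],[0,0,-0.006],1],[[-0.003,0.002,-0.365],[0,0,-0.006],1],[[-0.003,0.002,-0.365],[0,0,-0.006],1],[[-0.003,0.002,-0.365],[0,0,-0.006],0],[[-0.003,0.002,-0.365],[0,0,-0.006],0],[[-0.003,0.002,-0.365],[0,0,-0.006],0],[[-0.003,0.002,-0.365],[0,0,-0.006],0],[[-0.003,0.002,-0.365],[0,0,-0.006],0],[[-0.003,0.002,-0.365],[0,0,-0.006],0]]' 60
```

```text
t: 3.2
tcp_pos: [0.5796, -0.2396, 0.0533]
orientation: [0.0, 0.802, 0.597, 0.0]
wrist_force: [-0.6, 0.7, 3.0]
width: 0.0133
grip_force: 58.6
```

```bash
python3 -m creep '[[[0,0,0.1],[0,0,0],0],[[0,0,0.25],[0,0,0],0],[[0,0,0.5],[0,0,0],0],[[0,0.2,0.5],[0,0,0.1],0],[[-0.137,0.7,0.5],[0,0,0.19],0],[[-0.137,0.7,0.5],[0,0,0.19],0],[[-0.137,0.7,0.5],[0,0,0.19],0],[[-0.137,0.7,0.5],[0,0,0.19],0],[[-0.137,0.7,0.5],[0,0,0.19],0],[[-0.137,0.7,0.5],[0,0,0.19],0]]'
python3 - <<'E'
from g import *
p,a,h=snap('w3');print(observe()['width'])
for n,X in(('slot',(.539,-.001,.09)),('shaft',(.54,.089,.1115))):print(n,proj(p,X))
cv2.imwrite('pics/s3.png',camera('scene'));cv2.imwrite('pics/sd3.png',camera('side'))
b=a[:,:]
cv2.imwrite('pics/w3b.png',b)
E
```

```text
t: 4.45
tcp_pos: [0.5383, -0.0313, 0.2025]
orientation: [-0.0, 0.705, 0.709, -0.0]
wrist_force: [-0.2, -0.4, -0.6]
width: 0.0132
grip_force: 60.5
4.5 [ 0.5383 -0.0311  0.2025] tooly 0.00529405164585528 [-0.3016 -0.3793 -0.7193]
0.013939377186841094
slot [248.3681 149.2265]
shaft [250.4747  32.649 ]
```

View pics/w3b.png

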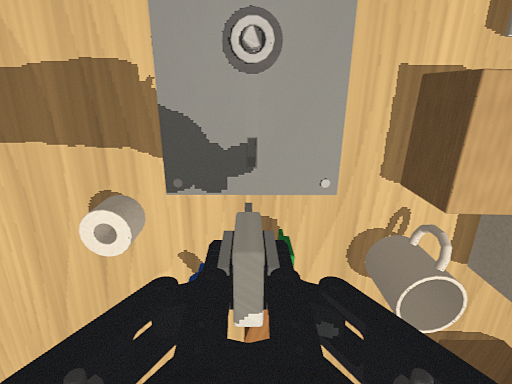

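The gauge is held. The wrist view shows the slot at about (252,152), the shaft at (252,38) and the blade tip at (248,207). I'll measure the slot and shaft numerically.

```bash
python3 - <<'E'
from g import *
p=camera_params('wrist');a=cv2.imread('pics/w3.png');g=cv2.cvtColor(a,cv2.COLOR_BGR2GRAY)
print(g[130:174:3,240:266])
m=(g<52).astype(np.uint8);c=rect(p,m,(240,130,266,174),.09,'slot')
print(g[12:66:2,228:280:2])
for u in((169.5+8,183),(325,183)):print('screw',plane(p,u,.09))
x,y,w,hh=196,200,110,60
print('blade',g[200:214,238:260])
E
```

```text
[[142 142 143 144 140 145 145 143 145 145 145 145 146 146 144 146 143 143
  145 144 143 144 144 144 144 144]
 [143 143 143 143 143 145 145 143 144 144 143 144 146 146 144 145 144 147
  143 141 144 143 144 145 144 143]
 [144 143 142 141 142 143 146 144 145 147 146 146 146 149 147 146 147 146
  146 144 146 142 144 143 143 143]
 [144 143 143 143 144 144 140 113  78  74  74  76  75  77  72  68  83 131
  150 143 144 143 144 142 143 145]
 [143 145 144 146 145 148 141 117  86  76  76  82  79  75  74  63  85 134
  149 144 143 144 142 145 142 141]
 [ 73  78  78  84  80  79  75  75  77  77  75  78  79  77  73  66  85 132
  149 143 142 143 142 144 146 144]
 [ 80  77  77  80  76  80  74  72  80  77  80  78  76  78  70  76  93 131
  150 143 143 144 143 145 144 143]
 [ 76  78  79  81  77  77  73  75  80  77  80  75  75  79  72  77 100 133
  147 144 144 142 142 144 143 144]
 [ 78  79  76  80  78  80  73  72  79  77  72  76  79  78  74  73 103 133
  145 144 142 145 141 142 143 143]
 [ 77  78  78  79  77  76  76  67  69  65  68  64  64  67  61  73 101 135
  149 142 143 143 143 142 142 142]
 [ 79  79  79  82  75  77  74  68  64  66  68  66  65  68  59  76 102 134
  147 143 144 144 143 143 143 143]
 [ 77  76  83  77  78  77  74  67  64  70  64  67  66  66  63  88 107 134
  144 142 142 144 140 143 143 142]
 [ 77  78  77  77  80  78  69  70  67  64  65  67  67  68  65  86 107 132
  146 142 142 141 141 145 142 143]
 [ 78  78  75  80  79  78  75  77  74  77  78  77  67 122 154 148 145 145
  142 143 144 142 142 143 142 144]
 [ 76  78  77  72  81  92  85  87  82  80  79 124 150 143 145 145 142 142
  144 143 143 142 142 143 142 142]]Traceback (most recent call last):
  File "<stdin>", line 4, in <module>
  File "g.py", line 5, in rect
    cs,_=cv2.findContours(k,0,2);c=max(cs,key=cv2.contourArea)
                                   ~~~^^^^^^^^^^^^^^^^^^^^^^^^
ValueError: max() iterable argument is empty
```

```bash
python3 - <<'E'
from g import *
p=camera_params('wrist');a=cv2.imread('pics/w3.png');g=cv2.cvtColor(a,cv2.COLOR_BGR2GRAY)
print(g[133:142,248:256:3].T,g[164:173,246:253:2].T)
for u in((251.8,137.5),(251.8,167.7),(246.3,152),(257.2,152)):print('slot',plane(p,u,.09))
print('screws',plane(p,(177.5,183),.09),plane(p,(325,183),.09))
k=g[16:62,230:276];k=cv2.resize(k,(414,414),interpolation=cv2.INTER_CUBIC);cv2.imwrite('pics/sh.png',k)
print(g[199:216:1,240:258])
c,_=ray(p,(248,205));print('cam',c)
E
```

```text
[[144 145 144 145 121  95  78  80  81]
 [144 141 146 146 124  86  76  78  76]
 [144 146 146 147 125  81  72  75  72]] [[ 74  76  69  74  72  75  79  74  85]
 [ 65  68  67  80  78  74  79  74  82]
 [ 69  67  65  75  75  78  77  66  79]
 [ 65  66  67  74  68  67  83 156 150]]
slot [0.5419 0.0103 0.09  ]
slot [ 0.5422 -0.0173  0.09  ]
slot [ 0.5371 -0.0028  0.09  ]
slot [ 0.5469 -0.0027  0.09  ]
screws [ 0.4732 -0.0325  0.09  ] [ 0.6106 -0.0316  0.09  ]
[[170 168 167 164 160 168 182 188 186 182 176 171 171 170 172 170 170 172]
 [168 169 165 164 162 169 183 190 187 183 177 173 173 172 169 172 172 170]
 [170 170 167 168 166 171 186 191 191 187 178 174 172 173 173 172 172 173]
 [168 167 166 169 153 128 154 169 168 162 158 152 162 174 173 171 171 172]
 [166 167 167 169 150  86  68  69  71  71  70  84 148 175 172 169 171 173]
 [166 167 167 171 150  92  80  80  82  83  80  92 153 178 172 172 171 173]
 [168 165 165 170 150  93  83  88  83  80  79  92 153 176 173 171 170 172]
 [167 165 166 172 152  96  84  83  86  87  81  93 154 176 173 168 170 171]
 [168 167 165 170 142  76  83  88  88  84  83  93 155 177 173 170 171 170]
 [166 167 163 170 143  77  85  83  84  85  80  93 154 176 172 171 170 171]
 [165 162 167 175 146  76  86  90  85  83  82  91 152 176 172 170 171 170]
 [167 168 174 183 148  76  84  88  82  82  83  76 145 177 173 173 173 170]
 [167 169 175 181 150  80  86  89  88  83  87  78 143 176 176 174 171 171]
 [113 110 110 109 116 120 122 124 123 129 124 125 120 116 112 113 112 120]
 [122 119 119 117 117 114 119 122 121 121 123 122 124 123 121 117 121 115]
 [123 119 115 114 118 118 117 121 123 120 122 120 124 126 120 125 119 121]
 [122 118 119 119 118 118 117 119 121 120 124 122 124 122 119 121 119 121]]
cam [0.5385 0.0522 0.3468]
```

View pics/sh.png

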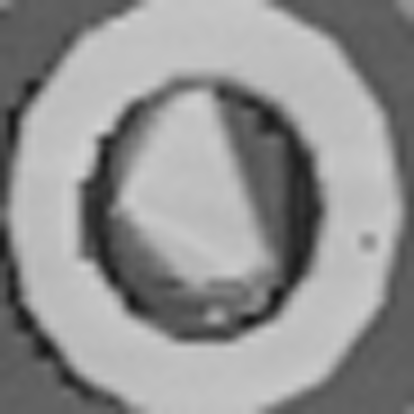

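The flat's edge in the crop runs from (210,85) to (275,270), with its normal to the right and slightly up, so shaft +x is at about +0.34 rad in the world. I'll hover low over the slot to compare blade and slot at nearly the same depth.

```bash
python3 -m creep '[[[0.012,0.088,-0.1],[0,0,0],0],[[0.012,0.088,-0.205],[0,0,0],0],[[0.012,0.088,-0.205],[0,0,0],0],[[0.012,0.088,-0.205],[0,0,0],0],[[0.012,0.088,-0.205],[0,0,0],0]]'
python3 - <<'E'
from g import *
p,a,h=snap('w4');g=cv2.cvtColor(a,cv2.COLOR_BGR2GRAY)
print('expect tip',proj(p,(.5418,-.003+.012,.098)),'slot end',proj(p,(.542,-.003+.013,.09)),'shaft',proj(p,(.542,.087,.1115)))
cv2.imwrite('pics/w4b.png',cv2.resize(a[20:240,170:340],None,fx=2.7,fy=2.7,interpolation=cv2.INTER_CUBIC))
E
```

```text
t: 5.22
tcp_pos: [0.5429, -0.0036, 0.1429]
orientation: [0.001, 0.705, 0.71, 0.001]
wrist_force: [0.3, 0.0, 0.1]
width: 0.0132
grip_force: 60.5
5.275 [ 0.5427 -0.0035  0.1427] tooly 0.007107187126359937 [-0.1609  0.3772 -0.2829]
expect tip [245.5319 194.0511] slot end [245.8785 188.8779] shaft [246.3625  72.6985]
```

View pics/w4b.png

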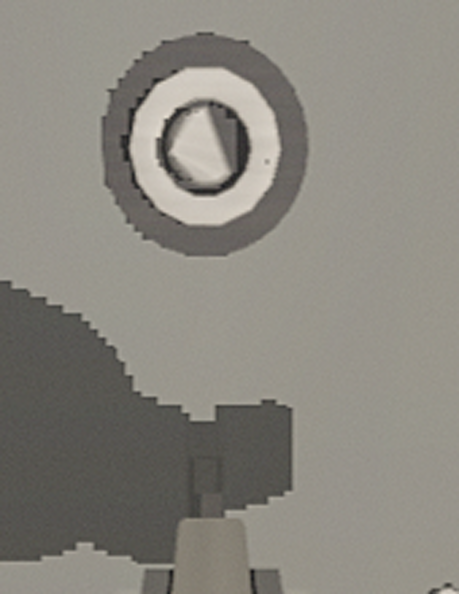

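The blade tip is at crop (210,495) and the slot at columns 190–221, its far end near row 425, so the blade is slightly +x and −y of the slot. I'll put numbers to it.

```bash
python3 - <<'E'
from g import *
p=camera_params('wrist');a=cv2.imread('pics/w4.png');g=cv2.GaussianBlur(cv2.cvtColor(a,cv2.COLOR_BGR2GRAY),(3,3),0)
for r in list(range(172,182,2))+list(range(184,214,2)):print(r,g[r,234:262])
E
```

```text
172 [ 85  84  90 112 130 135 143 150 151 150 150 150 151 152 148 121  89  80
  82  84  86  85  84  84  85  85  84  84]
174 [ 85  85  85  84  81  89 121 148 154 153 152 152 153 155 149 122  90  81
  84  85  85  84  84  85  85  86  85  85]
176 [85 85 85 84 82 83 89 93 94 94 94 95 95 95 94 89 83 82 83 84 85 86 86 86
 85 85 85 85]
178 [84 84 85 86 84 82 82 81 81 81 81 81 81 82 82 81 82 83 83 84 86 85 85 85
 85 84 84 84]
180 [85 85 84 84 83 82 82 82 81 81 81 82 82 82 82 82 82 83 83 84 84 84 85 85
 85 85 85 85]
184 [84 85 85 84 83 82 83 83 82 81 81 81 82 83 83 82 82 82 82 83 84 85 84 84
 85 85 85 85]
186 [85 84 85 85 83 81 82 83 83 83 83 82 82 83 83 82 81 82 82 82 84 85 85 85
 84 83 83 84]
188 [86 85 85 85 84 81 80 81 81 81 80 81 80 80 80 81 81 81 82 84 85 85 85 85
 86 86 85 85]
190 [84 85 84 84 83 79 74 75 79 81 81 81 81 81 80 79 76 76 79 83 85 85 86 86
 86 86 85 85]
192 [83 83 84 84 82 78 74 74 79 82 83 84 83 82 81 80 76 74 78 83 85 84 84 85
 86 86 85 85]
194 [85 85 85 84 82 77 73 74 79 82 82 81 81 82 83 82 78 75 79 83 85 85 85 85
 84 84 84 83]
196 [84 84 85 85 83 78 73 74 79 82 82 83 84
[... 159 characters left out ...]
77 73 74 80 83 82 82 82 83 82 79 75 74 79 84 86 85 84 83
 83 83 84 83]
202 [84 84 85 85 82 77 73 73 77 79 82 86 87 86 85 84 83 82 83 85 86 84 83 83
 82 83 84 84]
204 [83 84 85 85 84 79 73 70 69 72 81 90 92 92 92 92 92 90 86 82 83 84 83 83
 83 83 84 85]
206 [84 83 83 83 82 79 74 71 71 73 83 92 94 93 92 92 91 89 85 82 82 83 82 82
 83 81 83 94]
208 [ 83  83  83  84  82  78  73  69  70  74  83  91  93  92  91  91  92  89
  88  95 105 107 106 105 105 103 110 131]
210 [ 83  84  83  82  82  78  73  70  70  73  82  91  92  91  90  90  91  88
  94 123 148 153 152 152 152 152 151 149]
212 [ 83  83  91 104 116 121 120 118 118 117 118 119 120 121 122 122 123 123
 123 128 132 132 131 131 133 139 146 149]
```

```bash
python3 - <<'E'
from g import *
p=camera_params('wrist')
print('slot end',plane(p,(245.7,188.8),.09),'L/R',plane(p,(238.8,196),.09),plane(p,(252.6,196),.09))
for z in(.098,.10,.102):print('tip',z,plane(p,(248.2,202.7),z),plane(p,(243.9,206),z),plane(p,(252.5,206),z))
f=lambda u:plane(p,(170+u[0]/2.7,20+u[1]/2.7),.1115)
# ring(z=.10) centre and flat edge
print('ring',plane(p,(170+205/2.7,20+147/2.7),.10),'flat edge',f((208,108)),f((235,175)))
E
```

```text
slot end [0.5417 0.0102 0.09  ] L/R [0.5367 0.0046 0.09  ] [0.5468 0.0047 0.09  ]
tip 0.098 [0.5436 0.0027 0.098 ] [0.5405 0.0001 0.098 ] [0.5466 0.0002 0.098 ]
tip 0.1 [0.5435 0.0035 0.1   ] [0.5406 0.001  0.1   ] [0.5466 0.001  0.1   ]
tip 0.102 [0.5435 0.0043 0.102 ] [0.5406 0.0018 0.102 ] [0.5465 0.0019 0.102 ]
ring [0.5415 0.0866 0.1   ] flat edge [0.5422 0.0937 0.1115] [0.548  0.0807 0.1115]
```

```bash
python3 -m creep '[[[-0.006,0.01,0],[0,0,0],0],[[-0.006,0.01,-0.02],[0,0,0],0],[[-0.006,0.01,-0.035],[0,0,0],0],[[-0.006,0.01,-0.045],[0,0,0],0],[[-0.006,0.01,-0.055],[0,0,0],0],[[-0.006,0.01,-0.065],[0,0,0],0],[[-0.006,0.01,-0.065],[0,0,0],0]]'; python3 -c "
from rig import *
s=observe();print(s['tcp_pos'],s['wrist_force'],s['wrist_torque'])"
```

```text
t: 6.15
tcp_pos: [0.5399, -0.0001, 0.1216]
orientation: [-0.0, 0.704, 0.71, -0.0]
wrist_force: [-0.3, -0.1, -1.2]
width: 0.0135
grip_force: 60.5
[ 5.39895964e-01 -1.13280315e-04  1.21572606e-01] [-0.33707407 -0.1237462  -1.17654661] [ 0.01686564 -0.0274406  -0.00273093]
```

The tip is 11 mm in with no contact force. Continuing down to the shoulder.

```bash
python3 -m creep '[[[0,0,-0.02],[0,0,0],0],[[0,0,-0.04],[0,0,0],0],[[0,0,-0.06],[0,0,0],0],[[0,0,-0.07],[0,0,0],0],[[0,0,-0.078],[0,0,0],0],[[0,0,-0.082],[0,0,0],0],[[0,0,-0.086],[0,0,0],0],[[0,0,-0.086],[0,0,0],0]]'; python3 -c "
from rig import *
s=observe();print(s['tcp_pos'],s['wrist_force'],s['wrist_torque'])"
```

```text
t: 7.15
tcp_pos: [0.54, -0.0001, 0.0982]
orientation: [0.0, 0.704, 0.71, -0.0]
wrist_force: [-6.0, 0.1, 12.7]
width: 0.0134
grip_force: 62.8
[ 5.40005222e-01 -8.50373059e-05  9.81977721e-02] [-6.02657661  0.08684285 12.66910954] [-0.03431161  1.29635207 -0.04587731]
```

```bash
python3 -m creep '[[[0,0,0],[0,0,0],0.6],[[0,0,0],[0,0,0],0.6],[[0,0,0],[0,0,0],0.6],[[0,0,0.1],[0,0,0],0.6],[[0,0,0.25],[0,0,0],0.6],[[0,0,0.41],[0,0,0],0.6],[[0,0,0.41],[0,0,0],0.6]]'; python3 -m creep '[[[-0.32,-0.78,0],[0,0,0],1],[[-0.32,-0.78,0],[0,0,0],1],[[-0.32,-0.78,0],[0,0,0],1],[[-0.32,-0.78,0],[0,0,0],1],[[-0.32,-0.78,0],[0,0,0],1],[[-0.32,-0.78,0],[0,0,0],1],[[-0.32,-0.78,0],[0,0,0],1]]'
python3 - <<'E'
from g import *
p,a,h=snap('w5');u=proj(p,(.444,-.267,.03));print(u)
x,y=int(u[0]),int(u[1]);k=a[y-50:y+50,x-50:x+50]
k=cv2.resize(np.clip(k.astype(float)*3,0,255).astype(np.uint8),(400,400),interpolation=2)
s=camera('scene')[145:265,180:360];s=cv2.resize(s,(400,267),interpolation=2);s=np.vstack([s,np.zeros((133,400,3),np.uint8)])
cv2.imwrite('pics/v10.png',np.hstack([k,s]))
import pickle;pickle.dump(p,open('w5.pkl','wb'))
E
```

```text
t: 8.02
tcp_pos: [0.5425, 0.0002, 0.2231]
orientation: [0.003, 0.704, 0.71, 0.002]
wrist_force: [-0.0, -0.4, 0.0]
width: 0.0511
grip_force: 0.0
t: 8.9
tcp_pos: [0.4447, -0.2322, 0.2186]
orientation: [-0.0, 0.703, 0.711, 0.0]
wrist_force: [-0.5, 0.6, -0.0]
width: 0.0854
grip_force: 0.0
8.95 [ 0.4447 -0.2323  0.2188] tooly 0.011206485049723103 [ 0.1268 -0.2222  0.124 ]
[246.6907 189.5792]
```

View pics/v10.png

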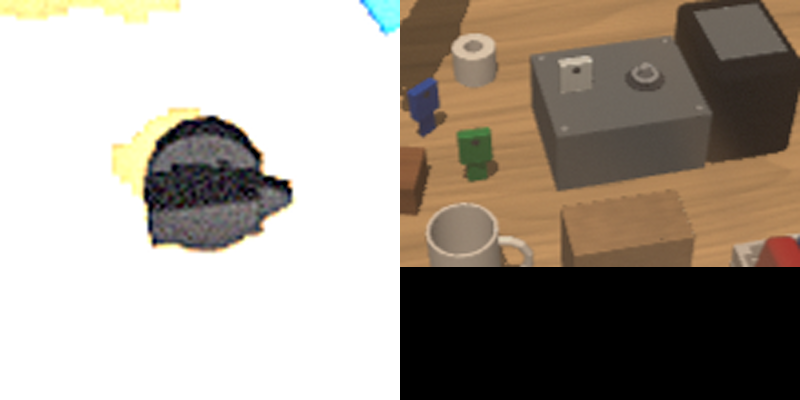

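The gauge stands in the slot, visible on the deck at crop (575,75). The knob's nose is to the right at crop (292,192), the bar's top edge runs from (148,212) to (262,195), and its −x end is at (155,247). I'll compute the knob's pose.

```bash
python3 - <<'E'
from g import *
import pickle
p=pickle.load(open('w5.pkl','rb'));a=cv2.imread('pics/w5.png')
f=lambda c,z:plane(p,(196+(c[0]-2)/4,139+(c[1]-2)/4),z)
A,B,C=f((148,212),.048),f((262,195),.048),f((155,247),.048)
print('bar +y edge',A,B,np.linalg.norm(A-B),np.arctan2(*(B-A)[[1,0]]),'C',C,np.linalg.norm(C-A))
print('nose',f((292,192),.03))
g=cv2.cvtColor(a,cv2.COLOR_BGR2GRAY);m=(g<60).astype(np.uint8);k=np.zeros_like(m);k[150:230,215:280]=m[150:230,215:280]
cs,_=cv2.findContours(k,0,1);c=max(cs,key=cv2.contourArea)[:,0]
print(c[c[:,0].argmax()],c[c[:,0].argmin()],c[c[:,1].argmin()],c[c[:,1].argmax()])
# body top rim (z .022): upper arc of outline -> base +y at z=0..; fit circle to upper-left/right arc points at z=.022
q=np.array([plane(p,u.astype(float),.012)[:2] for u in c if u[1]<178])
S=np.c_[2*q,np.ones(len(q))];r=np.linalg.lstsq(S,(q**2).sum(1),rcond=None)[0];print('circle',r[:2],np.sqrt(r[2]+r[0]**2+r[1]**2),len(q))
np.savetxt('/dev/stdout',g[166:202:2,228:272:1],fmt='%d')
E
```

```text
bar +y edge [ 0.4277 -0.2632  0.048 ] [ 0.4604 -0.2576  0.048 ] 0.03320096484951209 0.1681240497692552 C [ 0.4297 -0.274   0.048 ] 0.010993092733600234
nose [ 0.4704 -0.2627  0.03  ]
[268 189] [232 182] [245 168] [245 201]
circle [ 0.4441 -0.2624] 0.017498968903629744 32
2 156 157 158 156 155 156 160 162 163 165 166 164 163
174 175 182 150 89 99 102 103 106 105 100 76 10 5 8 17 6 0 14 20 15 15 17 4 1 0 24 98 149 167 164 159 158 156 156 155 159 159 161 164 165 164 162 164
176 142 82 96 101 101 105 109 84 33 4 0 14 12 12 5 14 20 23 28 18 18 18 1 18 12 13 8 0 57 147 166 157 157 158 158 156 162 163 163 163 164 162 160
148 93 97 102 102 110 81 15 6 8 7 20 39 42 38 33 40 37 40 39 35 40 36 42 42 42 26 22 12 1 30 130 166 161 158 157 157 163 162 160 163 164 163 163
98 98 101 103 106 99 56 10 15 35 43 34 39 38 36 34 39 35 34 36 33 34 30 41 33 34 40 36 36 32 9 0 57 135 164 162 160 162 164 164 162 163 161 161
95 102 101 105 93 49 21 28 40 36 36 36 35 40 37 40 37 41 39 34 38 40 34 36 41 42 36 40 38 40 42 26 0 58 142 173 169 163 164 163 164 162 164 163
97 97 103 106 77 23 30 36 38 38 31 3 8 18 15 
[... 788 characters left out ...]
7 43 44 38 39 39 37 37 40 35 34 37 39 32 36 32 41 38 37 38 25 24 22 42 61 102 156 177 169 164 161 162
169 172 174 172 121 6 27 31 30 34 36 37 34 36 37 37 30 27 37 31 36 37 36 36 32 38 36 30 39 34 41 37 25 50 153 186 175 168 162 162 162 162 160 162
168 168 172 184 148 10 32 38 26 38 40 29 30 29 31 34 34 38 33 35 29 37 32 36 34 34 37 32 29 31 26 28 23 39 141 173 168 165 161 162 161 162 160 162
171 170 172 180 159 79 19 27 32 28 32 28 31 34 35 20 32 30 33 27 34 33 35 28 32 27 31 18 24 91 118 126 154 164 170 170 168 161 162 162 163 158 161 163
167 171 169 175 185 147 46 72 82 87 94 95 78 45 23 17 21 21 22 29 27 23 27 25 28 64 99 151 169 166 162 156 152 155 161 169 167 164 163 162 161 161 158 161
```

The knob is at (0.445,−0.266) with its nose at about 0.16 rad. The bar measures 33 × 11 mm, which agrees with the sizes given. I'll turn and move above it, and fit the shaft's flat from the stored images at the same time.

```bash
python3 -m creep '[[[0.001,-0.112,-0.2],[0,0,-0.905],0.5],[[0.001,-0.112,-0.2],[0,0,-0.905],0.5],[[0.001,-0.112,-0.2],[0,0,-0.905],0.5],[[0.001,-0.112,-0.2],[0,0,-0.905],0.5],[[0.001,-0.112,-0.2],[0,0,-0.905],0.5],[[0.001,-0.112,-0.2],[0,0,-0.905],0.5],[[0.001,-0.112,-0.2],[0,0,-0.905],0.5],[[0.001,-0.112,-0.2],[0,0,-0.905],0.5],[[0.001,-0.112,-0.2],[0,0,-0.905],0.5],[[0.001,-0.112,-0.2],[0,0,-0.905],0.5]]'
python3 - <<'E'
from g import *
print(observe()['qpos'])
for n,(x0,y0,x1,y1) in(('w3',(232,20,272,60)),('w4',(228,52,264,94))):
    g=cv2.cvtColor(cv2.imread(f'pics/{n}.png'),cv2.COLOR_BGR2GRAY)[y0:y1,x0:x1]
    gx=cv2.Sobel(g.astype(np.float32),-1,1,0)
    for r in range(2,y1-y0-2,2):
        row=g[r].astype(int);print(n,y0+r,' '.join('%3d'%v for v in row[8:34]))
E
```

```text
t: 10.25
tcp_pos: [0.4446, -0.2672, 0.1591]
orientation: [0.0, 0.997, 0.08, 0.0]
wrist_force: [0.5, 0.6, -0.3]
width: 0.0425
grip_force: 0.0
[ 0.7686  0.1066 -0.2952  1.8595  0.0335  1.1802 -0.9485]
w3 22 193 193 192 192 193 194 193 193 194 194 194 192 192 192 193 191 193 190 190 190 190 189 190 190 192 193
w3 24 190 191 190 191 191 192 194 193 178 152 149 148 148 149 146 154 173 184 186 188 188 187 187 188 188 187
w3 26 191 191 191 194 195 179 145 106 108 136 163 183 185 148  64  67  74  87 118 147 176 181 185 187 187 188
w3 28 194 196 193 147  58  80 109 149 173 186 194 195 198 183 134  96  94  99  75  40  61 118 166 187 188 189
w3 30 200 187 134  61  86 111 153 176 191 196 193 193 194 189 169 117  90  97  76  52  54  50  74 153 187 190
w3 32 172  61  65  95 119 148 177 192 196 191 191 192 192 197 189 149  97  90  92  95  97  76  41  70 124 170
w3 34 126  41  82 109 150 183 193 194 191 189 187 188 188 189 193 179 134  93  89  93  96  76  47  35  69 162
w3 36  52  55  74 133 186 196 192 192 191 193 192 190 190 189 189 189 171 120  89  94  95  80  47  52  48 113
w3 38  48  51  87 166
[... 2468 characters left out ...]
 165 135 101  99 105  84  47  48  52  62
w4 80 155 182 194 196 197 201 203 202 200 198 196 196 196 195 194 195 184 159 123  97 103  84  45  51  53 102
w4 82 122 140 155 177 189 190 189 195 200 203 201 201 198 197 194 196 196 181 155 120 102  84  44  40  66 146
w4 84  98 118 128 137 159 183 189 190 188 191 192 198 200 202 203 203 195 178 168 124  56  44  38  84 170 196
w4 86  52  63  94  93  84 134 167 177 184 186 188 189 189 187 182 167 154 126  86  40  40  62 140 183 196 196
w4 88  95  95  99  98  97  98 107 117 129 129 133 127 127 118 106  81  40  45  47  57  94 173 200 198 197 197
w4 90 192 163 126  81  47  41  42  39  47  41  42  44  43  41  43  47  78 112 150 188 201 197 197 200 197 199
```

```bash
python3 - <<'E'
from g import *
import pickle
# w4-like camera pose: rebuild from current wrist camera relative to the tool pose
s=observe();from scipy.spatial.transform import Rotation as R
def T(pos,q):
    M=np.eye(4);M[:3,:3]=R.from_quat(np.r_[q[1:],q[0]]).as_matrix();M[:3,3]=pos;return M
p=camera_params('wrist');tc=np.array(p['extrinsics'])@T(s['tcp_pos'],s['orientation'])
def cam(pos,yaw):
    h=(yaw+np.pi/2)/2;d=dict(p);d['extrinsics']=tc@np.linalg.inv(T(pos,np.array([0,np.cos(h),np.sin(h),0])));return d
for n,P,ps in(('w3',cam((.5383,-.0311,.2025),.0053),[(253.9,28),(255.2,32),(256.6,36),(257.9,40),(259.5,44)]),
  ('w4',cam((.5427,-.0035,.1427),.0071),[(247.1,62),(248.5,66),(249.9,70),(251.5,74),(253,78),(254.4,82)])):
    q=np.array([plane(P,u,.1115)[:2] for u in ps]);d=np.linalg.svd(q-q.mean(0))[2][0];d*=-np.sign(d[1])
    nrm=np.array([-d[1],d[0]]);print(n,'flat normal',np.arctan2(nrm[1],nrm[0]),'mid',q.mean(0),'axis est from ring:',plane(P,(253.1,39.3) if n=='w3' else (245.9,74.4),.10),'edge dist',(q.mean(0)-plane(P,(253.1,39.3) if n=='w3' else (245.9,74.4),.10)[:2])@nrm)
a=cv2.imread('pics/w4.png')
# present view: knob from +x side
p,a,h=snap('w6');g=cv2.cvtColor(a,cv2.COLOR_BGR2GRAY)
for X in((.445,-.2663,.048),(.445+.0267,-.2663+.0043,.03)):print(proj(p,X))
m=(g<55).astype(np.uint8);u=proj(p,(.445,-.2663,.03)).astype(int)
k=np.zeros_like(m);k[u[1]-60:u[1]+50,u[0]-45:u[0]+45]=m[u[1]-60:u[1]+50,u[0]-45:u[0]+45]
c=max(cv2.findContours(k,0,1)[0],key=cv2.contourArea)[:,0];i=c[:,1].argmin();print('nose top px',c[c[:,1]<=c[i,1]+1].mean(0),plane(p,c[c[:,1]<=c[i,1]+1].mean(0),.03),cv2.boundingRect(c))
E
```

```text
w3 flat normal 0.38324778933874565 mid [0.5445 0.088 ] axis est from ring: [0.5421 0.0874 0.1   ] edge dist 0.0023908405996615778
w4 flat normal 0.3868007027339611 mid [0.5441 0.0883] axis est from ring: [0.5413 0.0875 0.1   ] edge dist 0.002892650353533479
10.3 [ 0.4445 -0.2673  0.159 ] tooly -1.4115190618592 [0.0499 0.3974 0.887 ]
[246.5327 182.3335]
[246.5773 149.5219]
nose top px [247.  150.4] [ 0.4709 -0.2625  0.03  ] (228, 150, 38, 51)
```

The flat normal is at 0.385 rad in both pictures. The nose matches to 1 mm and the tool is centred over the knob. Descending and gripping.

```bash
python3 -m creep '[[[0,0.001,-0.2],[0,0,0],0.5],[[0,0.001,-0.4],[0,0,0],0.5],[[0,0.001,-0.442],[0,0,0],0.5],[[0,0.001,-0.442],[0,0,0],0.5],[[0,0.001,-0.442],[0,0,0],0],[[0,0.001,-0.442],[0,0,0],0],[[0,0.001,-0.442],[0,0,0],0],[[0,0.001,-0.442],[0,0,0],0],[[0,0.001,-0.442],[0,0,0],0],[[0,0.001,-0.442],[0,0,0],0]]' 80; python3 -m creep '[[[0,0,0.05],[0,0,0],0],[[0,0,0.2],[0,0,0],0],[[0,0,0.45],[0,0,0],0],[[0,0,0.45],[0,0,0],0]]'; python3 - <<'E'
from g import *
p,a,h=snap('w7');g=cv2.cvtColor(a,cv2.COLOR_BGR2GRAY);s=observe()
X=s['tcp_pos']+np.array([.027*np.cos(.16),.027*np.sin(.16),.004]);u=proj(p,X);print('expected nose',u)
u=u.astype(int);print(g[u[1]-14:u[1]+16:2,u[0]-16:u[0]+17:2])
E
```

```text
t: 11.55
tcp_pos: [0.4461, -0.2686, 0.029]
orientation: [0.002, 0.997, 0.078, 0.002]
wrist_force: [-0.0, -0.1, 7.2]
width: 0.01
grip_force: 80.0
t: 12.05
tcp_pos: [0.447, -0.2687, 0.1675]
orientation: [0.003, 0.997, 0.079, 0.004]
wrist_force: [-0.7, 0.3, -0.5]
width: 0.01
grip_force: 79.0
12.1 [ 0.4465 -0.2686  0.1668] tooly -1.4136942325054045 [ 0.6957 -0.0117 -0.1149]
expected nose [246.5303 202.5549]
[[ 99  89  83 184 181 181 177 176 177 178 179 177 178 178 177 179 178]
 [100  95  95  92  88 146 178 172 174 174 175 176 176 175 176 177 176]
 [ 97  96  96  98  96  90 144 173 171 172 173 171 173 172 175 173 174]
 [ 98  96  97  94  99  95 149 172 170 168 168 171 169 171 170 171 172]
 [ 95  95  93  98  96  98  88 176 170 173 171 171 171 171 169 169 169]
 [ 95  97  92  96 101  83  75 122 146 142 145 143 142 162 176 171 168]
 [ 98  97  99  80   0   4  15  13   8  13  20  11  13   8  27 163 176]
 [100  84  23  15   1  13  19  18  26  11  27  17  15  17   9   6  27]
 [ 38  10  22  14  22  15   3  12  24   7  15  13  13  16  20  11  22]
 [ 19   9  22  21  13  18  17  16  21  10  19  16  13  16  12  28  27]
 [ 24  21  23  13   8  15  11  14   3   7  23   1  22  17  17  20  24]
 [ 22  13  16   7  16   4  18  11  32  27  31  17   8  11  23  21  21]
 [ 16   4  20  18   7   9  14  25  31  28  28  27  13  16  21  16  23]
 [ 23  26  27  27  20   8  13  30  29  32  30  26  11  18  28  29  24]
 [ 25  29  27  20  12   2  28  33  28  17  31  29  26  21  28  30  24]]
```

```bash
python3 - <<'E'
from g import *
p=camera_params('wrist');s=observe();a=cv2.imread('pics/w7.png');g=cv2.cvtColor(a,cv2.COLOR_BGR2GRAY)
c=np.array([np.cos(.157),np.sin(.157),0]);l=np.array([-c[1],c[0],0]);o=s['tcp_pos']-[0,0,.029]
for n,x,y,z in(('nose',.027,0,.03),('nose hi',.027,0,.036),('nose lo',.027,0,.022),('rim top',.0195,0,.022),('rim bot',.0195,0,0),('rim bot L',0,.0195,0),('rim bot R',0,-.0195,0),('bar end top',.017,0,.048)):print(n,proj(p,o+c*x+l*y+[0,0,z]))
for r in range(176,250,2):print(r,''.join('#' if v<20 else '+' if v<45 else '-' if v<110 else '.' for v in g[r,196:300]))
E
```

```text
nose [247.1134 200.1622]
nose hi [247.1569 204.4142]
nose lo [247.0602 194.959 ]
rim top [247.0693 207.4265]
rim bot [246.9463 194.097 ]
rim bot L [217.32   222.0252]
rim bot R [276.5821 221.8742]
bar end top [247.2645 233.0043]
176 ........................................................................................................
178 ........................................................................................................
180 ........................................................................................................
182 ........................................................................................................
184 ........................................................................................................
186 ...........................--...........................................................................
188 .........................--------------.................................................................
190 .......................---------------------............................................................
[... 2461 characters left out ...]
###+###-.------.--##++++++#...................
238 --------------------###+#####-.------.--##++++++++++++++++++++++#--.-.----.-##++++++#...................
240 -------------------++++++++++-.------.--#+++++++++++++++++++++++#+-.------.--+++++++#-..................
242 -------------------+++++++##---------.-+++++++++++++++++++++++++#--.------.--++++++++#-.................
244 -----------------++++++++++#-.-.-----.-+#+++++++++++++++++++++++#+-.------..-#+++++++++#-...............
246 ----------------++++++++++#+-.-------.-+#++++++++++++++++++++++#+#-.-------.-++++++++++#+...............
248 ----------------##+++++++++--.------..-#++++++++++++++++++++++++##-..------.--#+++++#+++#-..............
```

The knob is held and upright, about 2.5 mm behind the tool axis. I'll carry it high to a point just short of the shaft, along the nose direction, and turn it to 0.385 rad on the way.

```bash
python3 -m creep '[[[0,0,0.18],[0,0,0.05],0],[[0.1,0.5,0.18],[0,0,0.145],0],[[0.217,0.95,0.18],[0,0,0.145],0],[[0.217,0.95,0.18],[0,0,0.145],0],[[0.217,0.95,0.18],[0,0,0.145],0],[[0.217,0.95,0.18],[0,0,0.145],0],[[0.217,0.95,0.18],[0,0,0.145],0],[[0.217,0.95,0.18],[0,0,0.145],0],[[0.217,0.95,0.18],[0,0,0.145],0]]'; python3 -m creep '[[[0,0.197,0],[0,0,0],0],[[0,0.197,0],[0,0,0],0],[[0,0.197,-0.12],[0,0,0],0],[[0,0.197,-0.235],[0,0,0],0],[[0,0.197,-0.235],[0,0,0],0],[[0,0.197,-0.235],[0,0,0],0],[[0,0.197,-0.235],[0,0,0],0]]'; python3 - <<'E'
from g import *
p,a,h=snap('w8');g=cv2.cvtColor(a,cv2.COLOR_BGR2GRAY)
print('shaft',proj(p,(.5415,.0875,.1115)),'ring',proj(p,(.5415,.0875,.1)))
for r in range(90,232,2):print(r,''.join('#' if v<30 else '+' if v<60 else '-' if v<120 else '.' if v<165 else ' ' for v in g[r,190:300]))
E
```

```text
t: 13.22
tcp_pos: [0.509, 0.0157, 0.2149]
orientation: [0.0, 0.982, 0.19, -0.001]
wrist_force: [0.3, -0.9, -0.4]
width: 0.0101
grip_force: 79.0
t: 14.1
tcp_pos: [0.5106, 0.0765, 0.1467]
orientation: [0.0, 0.982, 0.191, 0.001]
wrist_force: [0.5, 0.5, -1.0]
width: 0.0101
grip_force: 79.0
14.15 [0.5105 0.0766 0.1465] tooly -1.1863505393776586 [ 0.0562 -0.421  -0.1836]
shaft [249.1941 171.085 ] ring [249.0972 166.5084]
90                                                                                                               
92                                                                                                               
94                                                                                                               
96                                                                                                               
98                                                                                                               
100             .                                                                                              
[... 6778 characters left out ...]
..........
220 -----------------------------#####+++++++++++#####+++++++++++++++++#++++++++++++++++###-.   ....... ........ .
222 ----------------------------+####++++++++++++####+++++++++++++++++++#++++++++++++++++###.  . .. .. .. ...... .
224 ----------------------------###++++++++++++#####+++++++++++++++++++++++++++++++++++++++#-. .. ............ ...
226 ----------------------------#++++++++++###+#+###++++++++++++++++++++++++###+++++++++++++#. . .................
228 ---------------------------+#+++++############+#+####+###++####+##+###+###++++++++++++++#+.  . ...... ...... .
230 ---------------------------+++#+####+-----+---+##++#+#++++++++#++##++#++---------+++++++++--. .     ..........
```

```bash
python3 - <<'E'
from g import *
p=camera_params('wrist');a=cv2.imread('pics/w8.png');g=cv2.cvtColor(a,cv2.COLOR_BGR2GRAY)
m=np.zeros_like(g);m[140:195,220:285]=(g[140:195,220:285]>150)
for r in(160,164,168,172,176):
    v=g[r].astype(int);print(r,[i for i in range(215,292) if (v[i]-140)*(v[i+1]-140)<0])
print([ (c,[i for i in range(126,205) if (int(g[i,c])-140)*(int(g[i+1,c])-140)<0]) for c in(246,250,252,254)])
t=np.array([np.cos(.385),np.sin(.385),0]);l=np.array([t[1],-t[0],0])
sc=lambda u,z:(plane(p,u,z)@t,plane(p,u,z)@l)
for n,u,z in(('ring c',(252,167),.10),('ring L',(226.8,167),.10),('ring R',(277.5,167),.10),('ring far',(252,143.2),.10),('ring near',(252,190.3),.10),('recess far',(252,130.5),.09),('flat edge',(251.3,159),.1115),('shaft near bottom',(251,181.5),.1115)):print(n,plane(p,u,z),sc(u,z))
for z in(.1155,.1175):
  for n,u in(('front',(248.5,199.5)),):print(z,n,sc(u,z),'centre',sc(u,z)[0]-.0195)
# true tangents of the bottom rim: silhouette edges
for r in(206,210,214,218,222,226):
    v=g[r].astype(int);k=[i for i in range(205,300) if (v[i]-45)*(v[i+1]-45)<0];print(r,k[0],k[-1])
E
```

```text
160 [216, 227, 237, 263, 274, 284]
164 [215, 225, 236, 265, 275, 284]
168 [216, 226, 236, 239, 262, 265, 275, 284]
172 [216, 226, 236, 239, 262, 264, 274, 283]
176 [227, 238, 241, 261, 262, 273, 281]
[(246, [130, 143, 153, 160, 181, 182]), (250, [129, 142, 152, 160, 182, 183, 190]), (252, [129, 142, 153, 160, 190]), (254, [130, 143, 153, 160, 181, 182, 190])]
ring c [0.5418 0.0857 0.1   ] (np.float64(0.5343077767162997), np.float64(0.12409159945807931))
ring L [0.5354 0.1015 0.1   ] (np.float64(0.5343221006869733), np.float64(0.1069791793098959))
ring R [0.5483 0.0696 0.1   ] (np.float64(0.53429327758432), np.float64(0.1414132795893768))
ring far [0.5568 0.0918 0.1   ] (np.float64(0.550554178035553), np.float64(0.12402572019259861))
ring near [0.5263 0.0793 0.1   ] (np.float64(0.5175253405739808), np.float64(0.12415965234833523))
recess far [0.5633 0.0943 0.09  ] (np.float64(0.5575082137430878), np.float64(0.12414595017256076))
flat edge [0.5492 0.0894 0.1115] (np.float64(0.542586123133142), np.float64(0.12344459936988385))
shaft near bottom [0.5353 0.0839 0.1115] (np.float64(0.5276480807064035), np.float64(0.12329893300259802))
0.1155 front (np.float64(0.5166844769787658), np.float64(0.12166493111440056)) centre 0.49718447697876583
0.1175 front (np.float64(0.5174635787246777), np.float64(0.12165794874763146)) centre 0.4979635787246777
206 226 269
210 223 271
214 221 273
218 219 276
222 218 277
226 217 278
```

```bash
python3 -m creep '[[[0.06,0.02,0.01],[0,0,0],0],[[0.115,0.04,0.01],[0,0,0],0],[[0.115,0.04,0.01],[0,0,0],0],[[0.115,0.04,0],[0,0,0],0],[[0.115,0.04,-0.01],[0,0,0],0],[[0.115,0.04,-0.018],[0,0,0],0],[[0.115,0.04,-0.026],[0,0,0],0],[[0.115,0.04,-0.032],[0,0,0],0],[[0.115,0.04,-0.038],[0,0,0],0],[[0.115,0.04,-0.038],[0,0,0],0]]'; python3 -c "
from rig import *
s=observe();print(s['tcp_pos'],s['wrist_force'],s['wrist_torque'])"
```

```text
t: 15.4
tcp_pos: [0.5438, 0.0887, 0.1334]
orientation: [0.0, 0.982, 0.191, -0.0]
wrist_force: [0.4, 0.6, -1.8]
width: 0.01
grip_force: 79.0
[0.54375763 0.08867543 0.13336087] [ 0.35738826  0.60284341 -1.83369239] [-0.03024614  0.02747251  0.02187669]
```

The knob's bottom is well below the shaft tip and there is no force, so it is on the shaft. Pressing on down.

```bash
python3 -m creep '[[[0,0,-0.01],[0,0,0],0],[[0,0,-0.02],[0,0,0],0],[[0,0,-0.028],[0,0,0],0],[[0,0,-0.034],[0,0,0],0],[[0,0,-0.034],[0,0,0],0]]'; python3 -c "
from rig import *
s=observe();print(s['tcp_pos'],s['wrist_force'],s['wrist_torque'])";  python3 -m creep '[[[0,0,-0.006],[0,0,0],0],[[0,0,-0.01],[0,0,0],0],[[0,0,-0.01],[0,0,0],0]]'; python3 -c "
from rig import *
s=observe();print(s['tcp_pos'],s['wrist_force'],s['wrist_torque'],s['width'])"
```

```text
t: 16.02
tcp_pos: [0.544, 0.0886, 0.1243]
orientation: [0.0, 0.982, 0.191, 0.0]
wrist_force: [-2.9, -1.1, 6.8]
width: 0.01
grip_force: 80.1
[0.54395908 0.08862386 0.12427431] [-2.89846849 -1.12688875  6.80560631] [-0.29640805  0.6956509   0.01946934]
t: 16.4
tcp_pos: [0.5441, 0.0887, 0.1239]
orientation: [0.001, 0.982, 0.191, 0.0]
wrist_force: [-8.4, -2.4, 21.9]
width: 0.0102
grip_force: 82.2
[0.5441433  0.08867994 0.12387948] [-8.35712724 -2.38812474 21.87851995] [-0.58099912  2.15951341 -0.01297289] 0.010160742291479766
```

Force jumped to 22 N within 0.4 mm at the predicted home height (TCP 0.124 = 0.095 + 0.029). I'll do a quick check that the knob did not slip in the grip, then hand in.

```bash
python3 - <<'E'
from g import *
p,a,h=snap('w9');g=cv2.cvtColor(a,cv2.COLOR_BGR2GRAY).astype(np.float32);b=cv2.cvtColor(cv2.imread('pics/w8.png'),cv2.COLOR_BGR2GRAY).astype(np.float32)
for y0,y1,x0,x1 in((205,232,232,266),(230,262,230,268)):
    r=cv2.matchTemplate(np.minimum(g[y0-10:y1+10,x0-10:x1+10],70),np.minimum(b[y0:y1,x0:x1],70),cv2.TM_CCOEFF_NORMED);print('shift px',np.array(cv2.minMaxLoc(r)[3])-10,r.max())
# gauge top still over the slot, scene view before/after
s=camera('scene');o=cv2.imread('pics/scene0.png');G=cv2.cvtColor(s,cv2.COLOR_BGR2HSV)
q=camera_params('scene');u=proj(q,(.54,-.002,.135));print('gauge top expected',u)
m=((G[...,1]<70)&(G[...,2]>130)).astype(np.uint8);x,y=u.astype(int);k=np.zeros_like(m);k[y-15:y+25,x-20:x+20]=m[y-15:y+25,x-20:x+20]
print([ (cv2.boundingRect(c)) for c in cv2.findContours(k,0,2)[0] if cv2.contourArea(c)>20],proj(q,(.547,-.002,.09)))
E
```

```text
16.45 [0.5441 0.0887 0.1239] tooly -1.1860420093589448 [-9.6942 -3.1434 22.3889]
shift px [0 0] 0.8891977
shift px [0 0] 0.96748453
gauge top expected [259.0507 172.6755]
[(251, 170, 16, 17)] [259.4915 187.1582]
```

The knob has not moved in the grip, and the gauge stands with its shoulder at deck level (bottom row 187, expected 187).

```bash
python3 -c "
from rig import *
print(finish_job())"
```

```text
the job is handed in; nothing more can be done
None
```

The job is handed in at about 16.5 s: the gauge stands in the slot with its shoulder on the deck, and the knob is on the D-shaft, pressed to its stop with about 22 N and still gripped.

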